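Set the filter tap to fill the lemon bowl

ROBOT

A 6-joint arm with a two-finger parallel gripper is mounted at the origin on the work surface. World frame = base frame: x ahead of the robot, y to its left, z up, the work surface at z = 0. Lengths are in m, angles in rad, forces in N, time in s.
With the tool pointing down it reaches from about 0.375 to 0.9 m from the base axis. Payload 3.1 kg.
Tool frame: the origin (TCP) lies at the very end of the fingers, on their centre line; the grasp point (between the pads) lies 19 mm behind it; z points along the fingers, y is the direction in which the jaws open and shut (so a half turn about z gives the same grasp; the last joint's range is limited). The gripper opens to 87 mm and grips with 3 to 60 N. Pads are 19 mm wide; open, the fingers measure 117 mm over their backs; the gripper's body (75 mm by 190 mm) begins 51 mm behind the grasp point.
Start: joints at [1.02, 0.527, 1.433, -0, 1.181, -0.178], TCP at [0.228, 0.582, 0.223] pointing down, gripper open.
Joint ranges: [-3.08, 3.08], [-0.75, 2.2], [0.22, 2.44], [-1.43, 4.57], [0, 2.65], [-2.85, 2.85]. Speed limits (rad/s): [2.79, 2.79, 3.14, 3.14, 3.14, 3.14].

INTERFACE

Orientations are given as a unit quaternion [x, y, z, w].
In Python, from rig import robot, optics gives the robot as it stands.
- The arm moves only by the shell command python3 -m inch 'ROWS' [FORCE]. ROWS is JSON, a list of rows, each an object of numbers: "ax", "ay", "az": the turn, a rotation vector about the tool's x, y, z in rad; "dx", "dy", "dz": the shift along the tool's x, y, z in mm; "gripper": the opening in per cent of the stroke, from 0 (shut) to 100 (fully open). In form: [{"ax": .., "ay": .., "az": .., "dx": .., "dy": .., "dz": .., "gripper": ..}, ...]. A call has 1 to 8 rows; each row shifts and turns the commanded pose from where the row before left it, along the tool's axes as they then stand; what a row does not reach is not made up. A row lasts 1/10 s, in which the tool goes at most 50 mm and 8.59 degrees, less where a joint would pass 70% of its speed; a pose out of reach is approached as far as the arm can. A call with a gripper value outside its range is refused whole. The fingers move at their own pace and stop on an object; FORCE is the grip in N (left out, the last holds). Time passes only in rows, so rows that do not move let the fingers close. It gives the time, the measured TCP pose, the force and the opening at its end, in the units of the state.
- robot.get_obs(): the state, without advancing time (a new reading comes with each control period).
- optics.camera(name): name is "scene" or "top"; returns a dict with "img" (384x512x3 uint8, red, green, blue), "depth" (384x512 float32, m along the optical axis (not along the pixel's ray), 0 where there is no reading), "camera_matrix" (3x3 intrinsics, pixels), "k1" (the pictures are not rectified: a ray, as slopes to the right and down, at radius r is drawn at 1 + k1 r^2 times it, then the intrinsics apply), "position" and "attitude" of the camera in the world. Camera axes: x right, y up, looking along -z (the intrinsics and any distortion apply to the point x, -y, -z); pixel columns grow to the right and rows downward; lengths in m; the calibration is good to about 2 mm. A picture is of the moment at which its call begins.
- robot.hand_in(): hands the job in, once; it reports no verdict.
The state is a dict: "time": time; "q": joint angles; "joint_velocities": joint speeds; "joint_torque": joint torques, N m; "position": TCP position; "tool_rot": TCP orientation; "ft_force": force on the tool from outside, world axes, zero at the start; "moment": the same for the moment, N m; "grip_width": finger opening in m.
Only numpy, scipy, OpenCV 4.12 (cv2) and the standard library are available. Lean on these libraries where they do the work, as an engineer would, in place of code of your own. Each camera call takes 0.05 s, during which the arm holds its last target.

TASK

Get the filter tap ready to fill the lemon bowl: push the side of the tap's spout with a fingertip to swing it round until its outlet is over the middle of the bowl. Then push the red pointer of the black selector round with a fingertip until it points at the blue dot. Only push, gently: do not grip or lift anything, and leave the bowl and everything else standing where it is.

Things in the scene. Friction and masses are not known exactly. Their poses are not given: they have to be found in the camera images.
- tap: Stainless tap fixed to the worktop. Origin: on the surface, on the vertical axis of its column (30 mm diameter, foot 54 mm), about which the spout swings. Spout hub 36 mm diameter, 192 to 228 mm high. With the spout joint at 0 the spout points along the tap's own -x; a thin flush steel drain lies under its outlet there.
- spout (a joint): Swing of the spout about the column axis, rad, counterclockwise from above; spout direction in the tap's frame (-cos q, -sin q). Stops at -1.4 and 1.4. The spout is a level round bar, 20 mm diameter, centre line 210 mm above the worktop, from the hub to 190 mm from the axis. Light steady friction (about 2 N pushing 130 mm out); it stays where it is left.
- spout_outlet (a point): Centre of the black mouth of the nozzle (25 mm diameter) that hangs from the spout's end, 190 mm from the tap's axis; the mouth is 168 mm above the worktop.
- bowl: Lemon-yellow plastic bowl, loose, 130 mm across the rim, 60 mm high, its origin at the centre of its underside on the worktop. It stands to one side of the spout's middle position, under the circle the outlet travels on (up to 15 mm inside or outside it).
- selector: Black round selector in a steel rim fixed to the worktop, 136 mm diameter, top face 22 mm high, three 13 mm dots (yellow, white, blue) near its edge. Origin: on the surface, on the pointer's axis. At pointer value 0 the pointer points along the selector's own -x, at the white dot.
- pointer (a joint): Turn of the red pointer about the selector's axis, rad, counterclockwise from above; pointer direction in the selector's frame (-cos q, -sin q). -0.8: yellow dot, 0: white, 0.8: blue; stops at -1.3 and 1.3. Starts clockwise of blue, below 0.25. Light steady friction (about 1.4 N at 38 mm from the axis), no clicks; it stays where it is left.
- pointer_tip (a point): Tip of the pointer arm, 49 mm from the axis, 38 mm above the worktop. The arm is 10 mm wide (the last 5 mm only 6 mm), 28 to 48 mm above the worktop, on a hub of 26 mm diameter, 23 to 51 mm high.
- blue_dot (a point): Centre of the blue dot on the selector's face, 56 mm from the axis, 23 mm above the worktop.
- cup: Glass cup, loose, 68 mm diameter, 95 mm high, origin under its centre; stands on the other side of the spout's middle position from the bowl. Leave it.
- pot: Purple snack pot with screw lid, loose, 78 mm diameter, 76 mm high, origin under its centre; stands on the other side of the worktop from the selector. Leave it.
- spoon: Wooden spoon, 250 mm long, loose, lying on the worktop beyond the tap. Leave it.
- mug: Blue mug, loose, 78 mm diameter, 90 mm high, origin under its centre. Leave it.
- oil: Green glass oil bottle, loose, 60 mm diameter, 220 mm high, origin under its centre. Leave it.
- mill: Dark wooden pepper mill, loose, 54 mm diameter, 155 mm high, origin under its centre. Leave it.
- clamp: Stainless spring clamp fixed to the worktop, holding a teal silicone plate (180 mm diameter) upright, top edge 194 mm high; the plate lies in the clamp's x-z plane. Origin under the clamp's centre. Leave it.

How it is judged:
On the way, in this order (a step that is already met when the one before it is completed fails the run):
1. the spout has been swung until its outlet is over the middle of the bowl, and rests there (horizontal distance between spout_outlet and bowl below 0.03 m and velocity of joint spout between -0.05 and 0.05 rad/s), for 0.3 s.
2. the pointer points at the blue dot (value of joint pointer between 0.65 and 0.95 rad), for 0.3 s.
At the end, for the whole second after the job is handed in: The spout's outlet is at rest within 30 mm (horizontally) of the bowl's centre, the pointer is within 0.15 rad of the blue dot (joint 0.65 to 0.95), the bowl stands upright on the worktop (all of step 2 and horizontal distance between spout_outlet and bowl below 0.03 m and angle between bowl's own z axis and vertical below 0.1 rad and height (world z) of bowl below 0.01 m and velocity of joint spout between -0.03 and 0.03 rad/s); the robot touches nothing.
It fails at once if the bowl or the cup is moved more than 20 mm (distance of any of bowl, cup from where it was at the start of the episode above 0.02 m).
It fails at once if another thing on the worktop is moved more than 20 mm (distance of any of pot, spoon, mug, oil, mill from where it was at the start of the episode above 0.02 m).
It fails at once if the tap or the selector is gripped or pushed hard (more than 18 N from the fingers) instead of pushed gently (contact force between the fingers and tap above 18 N or contact force between the fingers and selector above 18 N).
It fails at once if the clamp with the plate is pushed (more than 5 N) (contact force between anything else and clamp above 5 N).
It also fails if it takes over 61 s, if anything falls off the work surface, if the arm or the gripper's body presses on something with over 40 N, if the wrist force passes 120 N, or if a joint passes its speed limit or range.

## Working session

There is one attempt and no reset: what is moved stays moved. The work goes in short steps, Python scripts to look and compute and a shell command to move; the robot and the scene stay as the last step left them, time stands still between calls to the robot, and variables do not carry over. Pictures are saved under pics/ and viewed, and the job is handed in when it is done.

```bash
mkdir -p pics; ls
python3 - <<'E'
from rig import robot, optics
import cv2,json,numpy as np
o=robot.get_obs();print(o)
for n in("scene","top"):
    c=optics.camera(n);cv2.imwrite(f"pics/{n}0.png",c["img"][:,:,::-1])
    np.savez(f"{n}0.npz",**c)
    print(n,c["camera_matrix"],c["k1"],c["position"],c["attitude"])
E
```

```text
pics
{'time': 0.0, 'q': array([ 1.01950277e+00,  5.28474408e-01,  1.43390154e+00,  8.57613650e-06,
        1.18139956e+00, -1.78498457e-01]), 'joint_velocities': array([-2.35394910e-04, -4.24823198e-04,  1.89137741e-03,  2.33301111e-05,
        3.06924430e-04,  1.15889622e-04]), 'joint_torque': array([-8.89618491e-05, -4.40038633e+01, -1.76595211e+01,  6.31274306e-02,
        5.81693533e-02, -1.81903984e-04]), 'position': array([0.22721597, 0.58144689, 0.22156682]), 'tool_rot': array([ 1.85321551e-01,  9.82677328e-01, -1.01815342e-03, -3.93182293e-04]), 'ft_force': array([-0.15667388,  0.77936941,  0.35962616]), 'moment': array([ 0.03797907,  0.05649085, -0.02678052]), 'grip_width': 0.08745884820333111}
scene [[391.90731771   0.         261.49928473]
 [  0.         391.90731771 190.21966653]
 [  0.           0.           1.        ]] -0.0418300662971329 [ 1.30734497 -0.23617019  0.90117556] [0.31187192 0.23209659 0.5448519  0.74296937]
top [[407.25162942   0.         254.48406528]
 [  0.         407.25162942 185.81826344]
 [  0.           0.           1.        ]] 0.0222662942377937 [0.30535419 0.01235351 1.31878318] [-0.07951274  0.08355126  0.70709647 -0.69764711]
```

View pics/scene0.png

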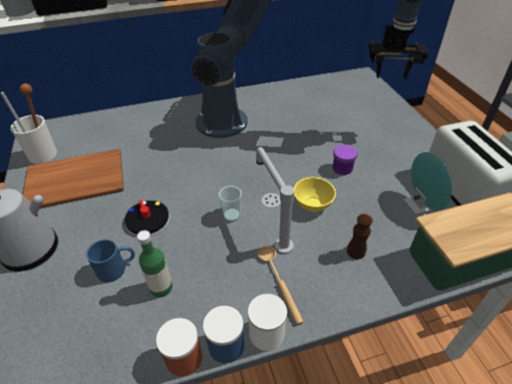

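View pics/top0.png

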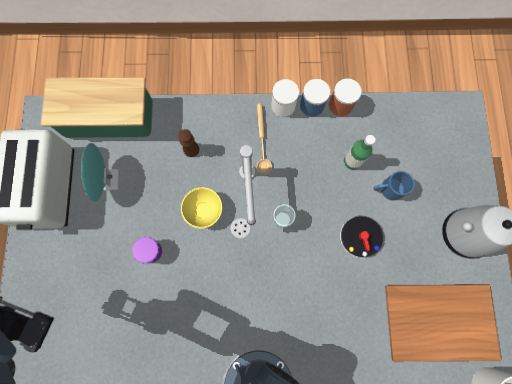

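The scene view shows the tap at about (285,220), bowl (315,195), selector (147,217), cup (231,203). In the top view the hub is at (247,151), the spout end at (251,222), the bowl at (202,208), and the selector at (362,237) with its red pointer near the white dot.

```bash
cat > h.py <<'E'
import numpy as np,cv2
from scipy.spatial.transform import Rotation as R
def load(f): 
    d=np.load(f); return {k:d[k] for k in d.files}
def ray(c,px):
    p=cv2.undistortPoints(np.array(px,float).reshape(-1,1,2),c["camera_matrix"],np.array([float(c["k1"]),0,0,0])).reshape(-1,2)
    d=np.c_[p[:,0],-p[:,1],-np.ones(len(p))]
    return R.from_quat(c["attitude"]).apply(d)
def plane(c,px,z):
    d=ray(c,px);P=c["position"];return P+d*((z-P[2])/d[:,2])[:,None]
def proj(c,X):
    v=R.from_quat(c["attitude"]).inv().apply(np.atleast_2d(X)-c["position"])
    v=v*[1,-1,-1]
    return cv2.projectPoints(v,np.zeros(3),np.zeros(3),c["camera_matrix"],np.array([float(c["k1"]),0,0,0]))[0].reshape(-1,2)
def cloud(c):
    H,W=c["depth"].shape;u,v=np.meshgrid(np.arange(W),np.arange(H))
    d=ray(c,np.c_[u.ravel(),v.ravel()])
    return (c["position"]+d*c["depth"].reshape(-1,1)).reshape(H,W,3)
E
python3 - <<'E'
from h import *
for n in("top","scene"):
    c=load(n+"0.npz");hsv=cv2.cvtColor(c["img"],cv2.COLOR_RGB2HSV);P=cloud(c)
    for name,lo,hi,z in(("bowl",(22,110,60),(34,255,255),.06),("red",(0,160,80),(8,255,255),.048),("redhi",(172,160,80),(180,255,255),.048),("blue",(112,180,100),(125,255,255),.023),("purple",(130,90,80),(160,255,255),.076)):
        m=cv2.inRange(hsv,lo,hi);k,l,s,ce=cv2.connectedComponentsWithStats(m)
        for i in range(1,k):
            if s[i,4]>5: print(n,name,s[i],ce[i].round(1),plane(c,[ce[i]],z)[0].round(3), P[l==i].reshape(-1,3)[:,2].max().round(3))
    t={"top":((205,130,90,120),(325,205,75,65)),"scene":((215,130,140,130),(110,185,75,65))}[n]
    for i,(x,y,w,h) in enumerate(t):
        s=min(800//w,600//h);cv2.imwrite(f"pics/{n}_crop{i}.png",cv2.resize(c["img"][y:y+h,x:x+w,::-1],None,fx=s,fy=s,interpolation=cv2.INTER_CUBIC));print(n,i,s)
E
```

```text
top bowl [ 181  188   41   40 1300] [201.3 207.4] [0.534 0.171 0.06 ] 1.319
top bowl [349 247   5   5  23] [351.  248.8] [ 0.4  -0.29  0.06] 0.028
top red [359 231  11  20 134] [364.9 239.4] [ 0.429 -0.338  0.048] 0.057
top blue [375 246   4   4  15] [376.4 247.4] [ 0.406 -0.379  0.023] 0.028
top purple [132 237  30  26 588] [146.5 250. ] [0.403 0.331 0.076] 1.319
top 0 5
top 1 9
scene bowl [ 294  177   42   35 1103] [313.9 193.5] [0.544 0.166 0.06 ] 0.901
scene bowl [154 201   6   5  20] [156.8 203.2] [ 0.44  -0.297  0.06 ] 0.027
scene red [140 200  11  18 112] [144.3 209.7] [ 0.444 -0.337  0.048] 0.054
scene red [183 344  16  30 139] [191.5 360.1] [ 0.929 -0.282  0.048] 0.901
scene blue [130 208   4   4  14] [131.5 209.5] [ 0.405 -0.378  0.023] 0.026
scene purple [334 145  23  26 307] [345.3 153. ] [0.412 0.333 0.076] 0.901
scene 0 4
scene 1 9
```

View pics/top_crop0.png

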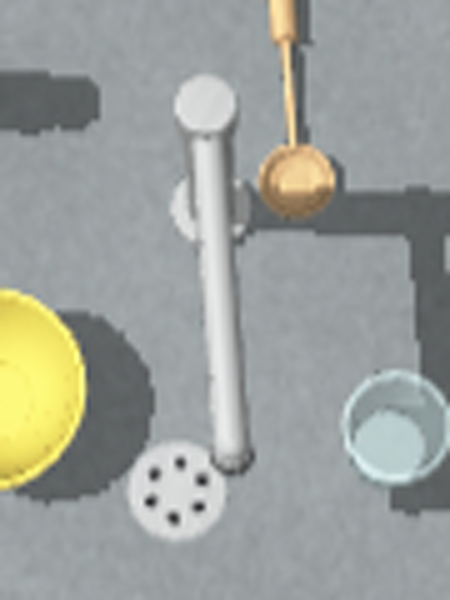

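View pics/top_crop1.png

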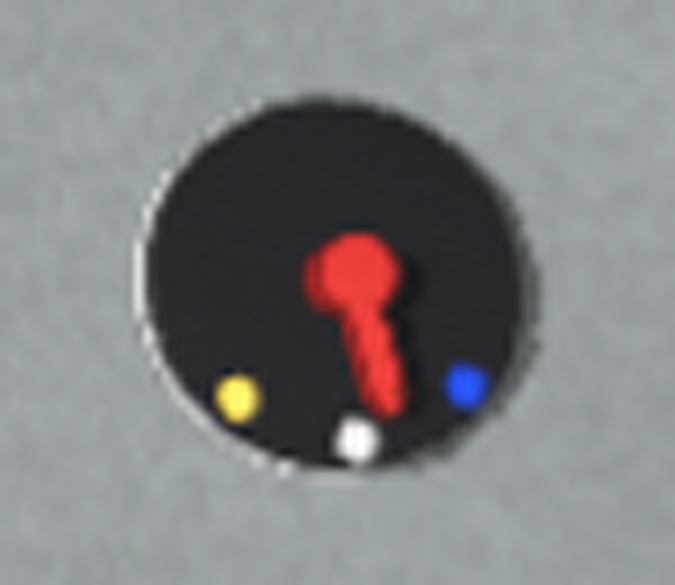

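View pics/scene_crop0.png

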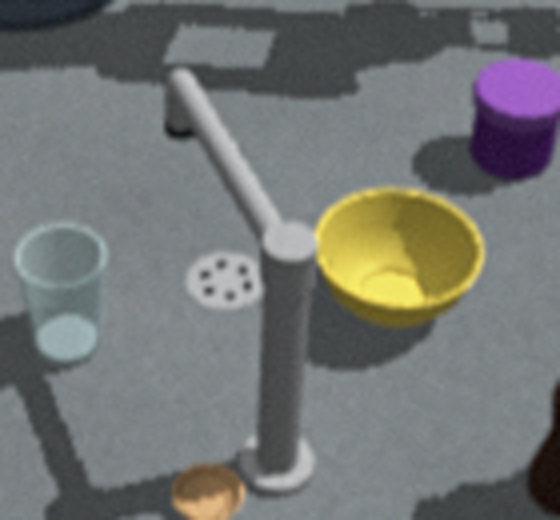

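View pics/scene_crop1.png

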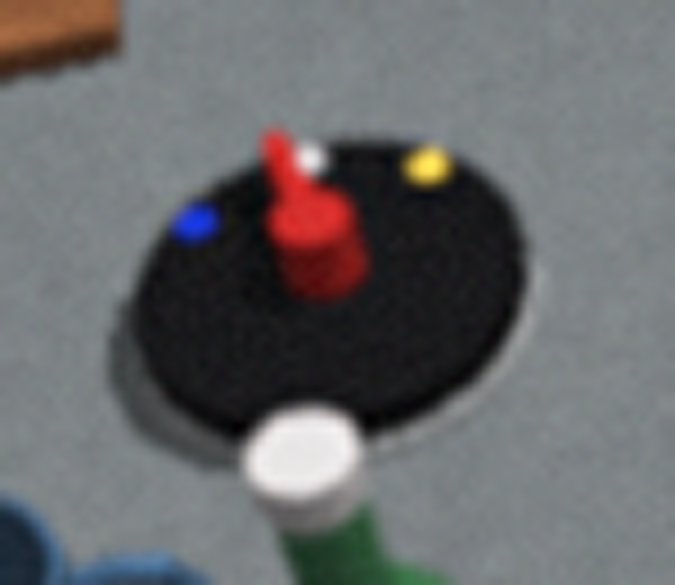

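Run:
```python
from h import *
c=load("top0.npz");P=cloud(c);I=c["img"]
# points of spout top: z .2-.24 in the tap region
z=P[...,2];m=np.zeros(z.shape,bool);m[135:235,225:275]=1
s=m&(z>.19)&(z<.25)&(c["depth"]>0)
pp=P[s];print(len(pp),pp.min(0).round(3),pp.max(0).round(3))
for x in np.arange(.44,.72,.02):
    q=pp[abs(pp[:,0]-x)<.01]
    if len(q):print(x.round(2),q[:,1].min().round(3),q[:,1].max().round(3),q[:,1].mean().round(4),q[:,2].max().round(3),len(q))
# bowl rim, selector, heights
def fit(box,zl,zh):
    x,y,w,h=box;m=np.zeros(z.shape,bool);m[y:y+h,x:x+w]=1
    s=(m&(z>zl)&(z<zh)&(c["depth"]>0)).astype(np.uint8)
    cn=max(cv2.findContours(s,0,1)[0],key=cv2.contourArea)
    return cv2.minEnclosingCircle(cn),cv2.fitEllipse(cn)
g=fit((175,182,55,52),.035,.08);print(g,plane(c,[g[0][0],g[1][0]],.06))
g=fit((330,205,70,65),.012,.06);print(g,plane(c,[g[0][0],g[1][0]],.022))
g=fit((270,200,30,35),.06,.11);print("cup",g,plane(c,[g[0][0],g[1][0]],.095))
for n,(u,v) in dict(mug=(400,184),oil=(369,140),mill=(185,134),white=(285,97)).items():
    q=P[v-5:v+6,u-5:u+6].reshape(-1,3);print(n,np.median(q,0).round(3))
```

```text
614 [0.465 0.007 0.195] [0.682 0.044 0.233]
0.46 0.007 0.023 0.0155 0.22 18
0.48 0.007 0.026 0.0163 0.225 58
0.5 0.009 0.026 0.0175 0.224 53
0.52 0.009 0.028 0.018 0.224 52
0.54 0.011 0.028 0.0202 0.223 50
0.56 0.011 0.031 0.0207 0.223 51
0.58 0.014 0.031 0.0221 0.223 49
0.6 0.013 0.033 0.0233 0.224 50
0.62 0.016 0.033 0.0248 0.222 48
0.64 0.016 0.036 0.0264 0.228 53
0.66 0.01 0.044 0.0273 0.233 97
0.68 0.013 0.043 0.0282 0.233 35
(((201.27777099609375, 207.11111450195312), 20.647424697875977), ((201.1693115234375, 207.01492309570312), (39.3189811706543, 40.53106689453125), 54.99857711791992)) [[0.5351453  0.17070104 0.06      ]
 [0.53545586 0.17104545 0.06      ]]
(((361.8823547363281, 235.27731323242188), 21.328027725219727), ((361.47552490234375, 235.8556671142578), (39.6376953125, 41.824161529541016), 128.41738891601562)) [[ 0.44458208 -0.33629788  0.022     ]
 [ 0.44276527 -0.33486902  0.022     ]]
cup (((284.0, 214.88636779785156), 11.292265892028809), ((284.0129699707031, 214.8463897705078), (21.159713745117188, 21.851354598999023), 3.9540598392486572)) [[ 0.50146686 -0.08506658  0.095     ]
 [ 0.50158892 -0.08510974  0.095     ]]
mug [ 0.613 -0.478  0.008]
oil [ 0.697 -0.326  0.218]
mill [0.746 0.214 0.146]
white [ 0.879 -0.098  0.114]
```

The crops show the hub top at (246,151) in the top view, the spout bar straight and nearly along -x, the pointer just past white toward blue, and clear space on the cup side of the spout.

Run:
```python
from h import *
t=load("top0.npz");s=load("scene0.npz")
f=lambda x,y,k,px:[x+(px[0]+.5)/k-.5,y+(px[1]+.5)/k-.5]
T0=lambda *p:f(205,130,5,p);T1=lambda *p:f(325,205,9,p);S0=lambda *p:f(215,130,4,p);S1=lambda *p:f(110,185,9,p)
print("hub",plane(t,[T0(205,103)],.228),plane(s,[S0(290,241)],.228))
print("foot",plane(t,[T0(209,207)],.0),plane(s,[S0(279,463)],0))
print("drain",plane(t,[T0(178,491)],0),plane(s,[S0(225,279)],0))
print("nozzle mouth",plane(s,[S0(180,131)],.168))
print("spoutend top",plane(t,[T0(233,440)],.21))
print("sel hub",plane(t,[T1(358,273)],.051),plane(s,[S1(312,215)],.051))
for n,a,b in (("white",(357,440),(312,159)),("yellow",(238,399),(428,165)),("blue",(467,387),(196,222))):
    print(n,plane(t,[T1(*a)],.023),plane(s,[S1(*b)],.023))
print("tip",plane(t,[T1(388,408)],.048),plane(s,[S1(275,138)],.048))
```

```text
hub [[0.66508559 0.02778812 0.228     ]] [[0.66471179 0.02743877 0.228     ]]
foot [[0.66706565 0.02898894 0.        ]] [[0.66031408 0.03052412 0.        ]]
drain [[0.47623426 0.05090266 0.        ]] [[4.72421657e-01 5.18574714e-02 1.11022302e-16]]
nozzle mouth [[0.47600498 0.01432787 0.168     ]]
spoutend top [[0.47669894 0.01440311 0.21      ]]
sel hub [[ 0.44258069 -0.33619349  0.051     ]] [[ 0.44119346 -0.33647223  0.051     ]]
white [[ 0.38745939 -0.33903846  0.023     ]] [[ 0.38549237 -0.33727762  0.023     ]]
yellow [[ 0.40211593 -0.29854602  0.023     ]] [[ 0.40071878 -0.29882457  0.023     ]]
blue [[ 0.4053302  -0.37890377  0.023     ]] [[ 0.40392483 -0.3783087   0.023     ]]
tip [[ 0.3965843  -0.34371394  0.048     ]] [[ 0.39777461 -0.34558624  0.048     ]]
```

```bash
python3 -m inch '[{"dz":-40,"gripper":0},{"dz":-40},{"az":-0.12},{"az":-0.12},{"az":-0.07}]'
```

```text
invalid input
```

```bash
python3 -m inch '[{"ax":0,"ay":0,"az":0,"dx":0,"dy":0,"dz":-40,"gripper":0},{"ax":0,"ay":0,"az":0,"dx":0,"dy":0,"dz":-40,"gripper":0},{"ax":0,"ay":0,"az":-0.12,"dx":0,"dy":0,"dz":0,"gripper":0},{"ax":0,"ay":0,"az":-0.12,"dx":0,"dy":0,"dz":0,"gripper":0},{"ax":0,"ay":0,"az":-0.07,"dx":0,"dy":0,"dz":0,"gripper":0}]' 20
cat >> h.py <<'E'
def tgt(X,yawdir=None):
    "shift in tool mm to reach world X; az to bring tool y to yawdir"
    from rig import robot
    o=robot.get_obs();r=R.from_quat(o["tool_rot"]);d=r.inv().apply(np.array(X)-o["position"])*1000
    print("t",round(o["time"],2),"pos",o["position"].round(4),"F",o["ft_force"].round(1),"w",round(o["grip_width"],4),"d",d.round(1))
    print("tool x",r.apply([1,0,0]).round(3),"y",r.apply([0,1,0]).round(3),"z",r.apply([0,0,1]).round(3))
    if yawdir is not None:
        v=r.inv().apply(list(yawdir)+[0]);print("az",np.arctan2(-v[0],v[1]).round(3))
E
python3 -c "
from h import *
tgt([.535,-.04,.29],(.066,-.998*-1))"
```

```text
time: 0.6
position: [0.2274, 0.5818, 0.3025]
tool_rot: [0.03, 1.0, -0.0, -0.0]
ft_force: [-0.0, -0.2, -1.2]
grip_width: 0.0551
t 0.6 pos [0.2274 0.5818 0.3025] F [-0.  -0.2 -1.2] w 0.0551 d [-343.7 -602.6   12.7]
tool x [-0.998  0.059  0.   ] y [ 0.059  0.998 -0.   ] z [-0. -0. -1.]
az 0.007
```

```bash
python3 -m inch '[{"ax":0,"ay":0,"az":0,"dx":-21,"dy":-37,"dz":0,"gripper":0},{"ax":0,"ay":0,"az":0,"dx":-21,"dy":-37,"dz":0,"gripper":0},{"ax":0,"ay":0,"az":0,"dx":-21,"dy":-37,"dz":0,"gripper":0},{"ax":0,"ay":0,"az":0,"dx":-21,"dy":-37,"dz":0,"gripper":0},{"ax":0,"ay":0,"az":0,"dx":-21,"dy":-37,"dz":0,"gripper":0},{"ax":0,"ay":0,"az":0,"dx":-21,"dy":-37,"dz":0,"gripper":0},{"ax":0,"ay":0,"az":0,"dx":-21,"dy":-37,"dz":0,"gripper":0},{"ax":0,"ay":0,"az":0,"dx":-21,"dy":-37,"dz":0,"gripper":0}]'
python3 -m inch '[{"ax":0,"ay":0,"az":0,"dx":-21,"dy":-37,"dz":0,"gripper":0},{"ax":0,"ay":0,"az":0,"dx":-21,"dy":-37,"dz":0,"gripper":0},{"ax":0,"ay":0,"az":0,"dx":-21,"dy":-37,"dz":0,"gripper":0},{"ax":0,"ay":0,"az":0,"dx":-21,"dy":-37,"dz":0,"gripper":0},{"ax":0,"ay":0,"az":0,"dx":-21,"dy":-37,"dz":0,"gripper":0},{"ax":0,"ay":0,"az":0,"dx":-21,"dy":-37,"dz":0,"gripper":0},{"ax":0,"ay":0,"az":-0.13,"dx":0,"dy":0,"dz":0,"gripper":0},{"ax":0,"ay":0,"az":0,"dx":0,"dy":0,"dz":0,"gripper":0}]'
python3 -c "
from h import *
tgt([.538,-.027,.188],(-.07,.998))"
```

```text
time: 1.4
position: [0.3768, 0.2744, 0.3023]
tool_rot: [0.031, 1.0, -0.0, -0.0]
ft_force: [0.8, 0.2, 0.3]
grip_width: 0.001
time: 2.2
position: [0.4886, 0.0454, 0.302]
tool_rot: [-0.032, 0.999, 0.0, -0.001]
ft_force: [0.3, 0.2, -0.3]
grip_width: 0.0005
t 2.2 pos [0.4886 0.0454 0.302 ] F [ 0.3  0.2 -0.3] w 0.0005 d [-44.8 -75.5 113.9]
tool x [-0.998 -0.064  0.001] y [-0.064  0.998  0.   ] z [-0.001  0.    -1.   ]
az -0.006
```

```bash
python3 -m inch '[{"ax":0,"ay":0,"az":0,"dx":-22,"dy":-38,"dz":0,"gripper":0},{"ax":0,"ay":0,"az":0,"dx":-22,"dy":-38,"dz":0,"gripper":0},{"ax":0,"ay":0,"az":0,"dx":0,"dy":0,"dz":38,"gripper":0},{"ax":0,"ay":0,"az":0,"dx":0,"dy":0,"dz":38,"gripper":0},{"ax":0,"ay":0,"az":0,"dx":0,"dy":0,"dz":38,"gripper":0},{"ax":0,"ay":0,"az":0,"dx":0,"dy":0,"dz":0,"gripper":0}]'
python3 - <<'E'
from h import *
from rig import optics
tgt([.538,-.027,.188],(-.07,.998))
for n,b in (("top",(205,130,100,120)),("scene",(215,100,140,160))):
    c=optics.camera(n);np.savez(n+"1.npz",**c);x,y,w,h=b
    cv2.imwrite(f"pics/{n}1.png",cv2.resize(c["img"][y:y+h,x:x+w,::-1],None,fx=4,fy=3.75 if 0 else 4))
E
```

```text
time: 2.8
position: [0.5329, -0.0243, 0.1839]
tool_rot: [-0.033, 0.999, 0.002, -0.006]
ft_force: [-0.1, 0.2, 0.5]
grip_width: 0.0008
t 2.8 pos [ 0.5329 -0.0243  0.1839] F [-0.1  0.2  0.5] w 0.0008 d [-4.8 -3.  -4.2]
tool x [-0.998 -0.066  0.012] y [-0.066  0.998  0.004] z [-0.012  0.003 -1.   ]
az -0.004
```

View pics/scene1.png

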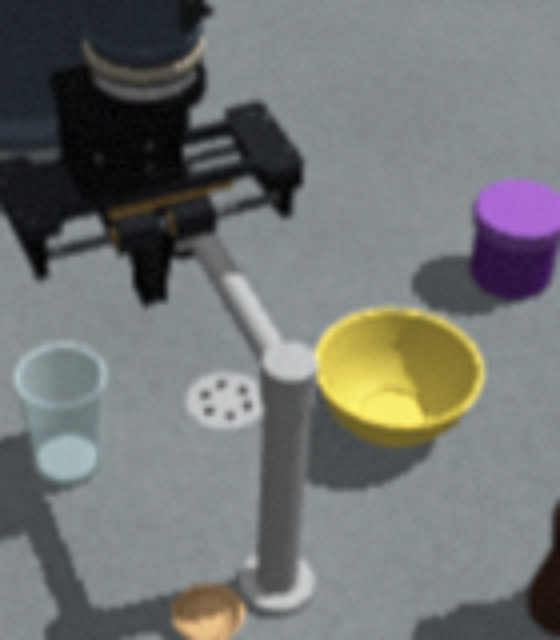

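The finger tips hang on the cup side of the spout (crop (150,295)), the body is above the bar, and nothing touches. Next I close the gap and push along the arc.

```bash
python3 -m inch '[{"ax":0,"ay":0,"az":0,"dx":0,"dy":6,"dz":0,"gripper":0},{"ax":0,"ay":0,"az":0,"dx":0,"dy":6,"dz":0,"gripper":0},{"ax":0,"ay":0,"az":0,"dx":0,"dy":3,"dz":0,"gripper":0},{"ax":0,"ay":0,"az":0,"dx":0,"dy":2,"dz":0,"gripper":0},{"ax":0,"ay":0,"az":0.05,"dx":1.1,"dy":6.6,"dz":0,"gripper":0},{"ax":0,"ay":0,"az":0.05,"dx":1.1,"dy":6.6,"dz":0,"gripper":0},{"ax":0,"ay":0,"az":0.05,"dx":1.1,"dy":6.6,"dz":0,"gripper":0},{"ax":0,"ay":0,"az":0.05,"dx":1.1,"dy":6.6,"dz":0,"gripper":0}]'
python3 - <<'E'
from h import *
from rig import optics,robot
tgt([.538,-.027,.188]);print(robot.get_obs()["q"].round(2))
c=optics.camera("scene");x,y,w,h=215,100,140,160
cv2.imwrite(f"pics/scene2.png",cv2.resize(c["img"][y:y+h,x:x+w,::-1],None,fx=3,fy=3))
E
```

```text
time: 3.7
position: [0.5322, 0.0167, 0.1891]
tool_rot: [0.067, 0.998, -0.001, 0.0]
ft_force: [-1.1, -2.7, 0.3]
grip_width: 0.0005
t 3.7 pos [0.5322 0.0167 0.1891] F [-1.1 -2.7  0.3] w 0.0005 d [-11.6 -42.5   1.2]
tool x [-0.991  0.134 -0.001] y [ 0.134  0.991 -0.002] z [ 0.    -0.002 -1.   ]
[-0.18  0.45  1.7  -0.    0.99 -1.61]
```

View pics/scene2.png

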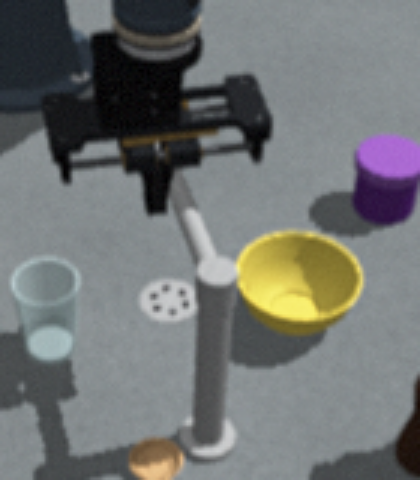

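Contact is at about 2.7 N and the spout is following. I continue.

```bash
python3 -m inch '[{"ax":0,"ay":0,"az":0.05,"dx":1.1,"dy":6.6,"dz":0,"gripper":0},{"ax":0,"ay":0,"az":0.05,"dx":1.1,"dy":6.6,"dz":0,"gripper":0},{"ax":0,"ay":0,"az":0.05,"dx":1.1,"dy":6.6,"dz":0,"gripper":0},{"ax":0,"ay":0,"az":0.05,"dx":1.1,"dy":6.6,"dz":0,"gripper":0},{"ax":0,"ay":0,"az":0.05,"dx":1.1,"dy":6.6,"dz":0,"gripper":0},{"ax":0,"ay":0,"az":0.05,"dx":1.1,"dy":6.6,"dz":0,"gripper":0},{"ax":0,"ay":0,"az":0.05,"dx":1.1,"dy":6.6,"dz":0,"gripper":0},{"ax":0,"ay":0,"az":0.05,"dx":1.1,"dy":6.6,"dz":0,"gripper":0}]'
python3 -m inch '[{"ax":0,"ay":0,"az":0.05,"dx":1.1,"dy":6.6,"dz":0,"gripper":0},{"ax":0,"ay":0,"az":0.05,"dx":1.1,"dy":6.6,"dz":0,"gripper":0},{"ax":0,"ay":0,"az":0.04,"dx":0.9,"dy":5,"dz":0,"gripper":0},{"ax":0,"ay":0,"az":0.03,"dx":0.7,"dy":4,"dz":0,"gripper":0},{"ax":0,"ay":0,"az":0,"dx":0,"dy":0,"dz":0,"gripper":0},{"ax":0,"ay":0,"az":0,"dx":0,"dy":0,"dz":0,"gripper":0}]'
python3 - <<'E'
from h import *
from rig import optics,robot
tgt([.538,-.027,.188])
for n in("top","scene"):
    c=optics.camera(n);np.savez(n+"3.npz",**c);x,y,w,h={"top":(170,120,120,120),"scene":(215,100,140,120)}[n]
    cv2.imwrite(f"pics/{n}3.png",cv2.resize(c["img"][y:y+h,x:x+w,::-1],None,fx=5,fy=5,interpolation=2))
E
```

```text
time: 4.55
position: [0.5388, 0.0696, 0.1889]
tool_rot: [0.264, 0.965, -0.001, -0.001]
ft_force: [-1.8, -1.6, 2.0]
grip_width: 0.0003
time: 5.15
position: [0.5491, 0.0902, 0.1887]
tool_rot: [0.344, 0.939, 0.0, 0.0]
ft_force: [0.0, -0.6, -0.7]
grip_width: 0.0008
t 5.15 pos [0.5491 0.0902 0.1887] F [ 0.  -0.6 -0.7] w 0.0008 d [-67.2 -96.7   0.7]
tool x [-0.764  0.645 -0.   ] y [0.645 0.764 0.   ] z [ 0.  0. -1.]
```

View pics/scene3.png

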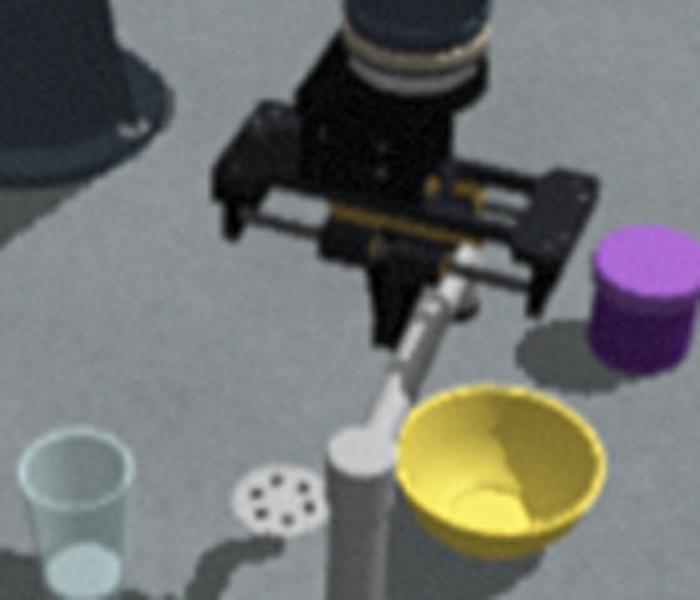

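View pics/top3.png

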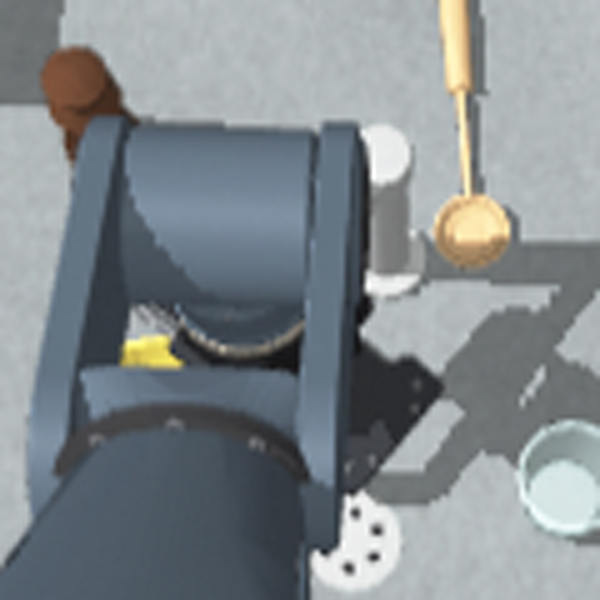

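Run:
```python
from h import *
s=load("scene3.npz")
p=plane(s,[[215+463/5,100+308/5]],.168)[0];print(p,np.linalg.norm(p[:2]-[.665,.0277]),np.arctan2(p[1]-.0277,.665-p[0]))
for th in(.70,.834):print(th,(proj(s,[.665-.19*np.cos(th),.0277+.19*np.sin(th),.168])-[215,100])*5)
```

```text
[0.51492081 0.14784115 0.168     ] 0.19224374936389088 0.6750569558094522
0.7 [[469.74886482 312.29539264]]
0.834 [[511.06612543 324.99448556]]
```

The nozzle mouth at scene crop (463,308) gives a spout angle of about 0.68–0.70, and the bowl needs 0.834. I push 0.14 rad more.

```bash
python3 -m inch '[{"ax":0,"ay":0,"az":0.04,"dx":0.9,"dy":5.3,"dz":0,"gripper":0},{"ax":0,"ay":0,"az":0.04,"dx":0.9,"dy":5.3,"dz":0,"gripper":0},{"ax":0,"ay":0,"az":0.04,"dx":0.9,"dy":5.3,"dz":0,"gripper":0},{"ax":0,"ay":0,"az":0.02,"dx":0.5,"dy":2.6,"dz":0,"gripper":0},{"ax":0,"ay":0,"az":0,"dx":0,"dy":0,"dz":0,"gripper":0},{"ax":0,"ay":0,"az":0,"dx":0,"dy":0,"dz":0,"gripper":0}]'
python3 -m inch '[{"ax":0,"ay":0,"az":0,"dx":0,"dy":-15,"dz":0,"gripper":0},{"ax":0,"ay":0,"az":0,"dx":0,"dy":-30,"dz":0,"gripper":0},{"ax":0,"ay":0,"az":0,"dx":0,"dy":-30,"dz":0,"gripper":0},{"ax":0,"ay":0,"az":0,"dx":0,"dy":0,"dz":-40,"gripper":0},{"ax":0,"ay":0,"az":0,"dx":0,"dy":0,"dz":-40,"gripper":0},{"ax":0,"ay":0,"az":0,"dx":0,"dy":0,"dz":0,"gripper":0}]'
python3 - <<'E'
from h import *
from rig import optics,robot
tgt([.4,-.27,.2],(-.1,-.99))
for n in("top","scene"):
    c=optics.camera(n);np.savez(n+"4.npz",**c);x,y,w,h={"top":(150,120,150,120),"scene":(215,100,140,120)}[n]
    cv2.imwrite(f"pics/{n}4.png",cv2.resize(c["img"][y:y+h,x:x+w,::-1],None,fx=5,fy=5,interpolation=2))
for th in(.8,.834):print(th,(proj(load("scene4.npz"),[.665-.19*np.cos(th),.0277+.19*np.sin(th),.168])-[215,100])*5)
E
```

```text
time: 5.85
position: [0.5595, 0.1059, 0.1886]
tool_rot: [0.409, 0.913, 0.0, 0.0]
ft_force: [-0.3, 0.3, -0.2]
grip_width: 0.0007
time: 6.45
position: [0.5073, 0.0554, 0.2739]
tool_rot: [0.409, 0.912, 0.002, 0.006]
ft_force: [1.3, -0.3, 1.3]
grip_width: 0.0007
t 6.45 pos [0.5073 0.0554 0.2739] F [ 1.3 -0.3  1.3] w 0.0007 d [-170.8 -297.2   72.8]
tool x [-0.665  0.747 -0.009] y [0.747 0.665 0.009] z [ 0.013 -0.001 -1.   ]
az 2.399
0.8 [[500.73519739 321.42938101]]
0.834 [[511.06612543 324.99448556]]
```

View pics/scene4.png

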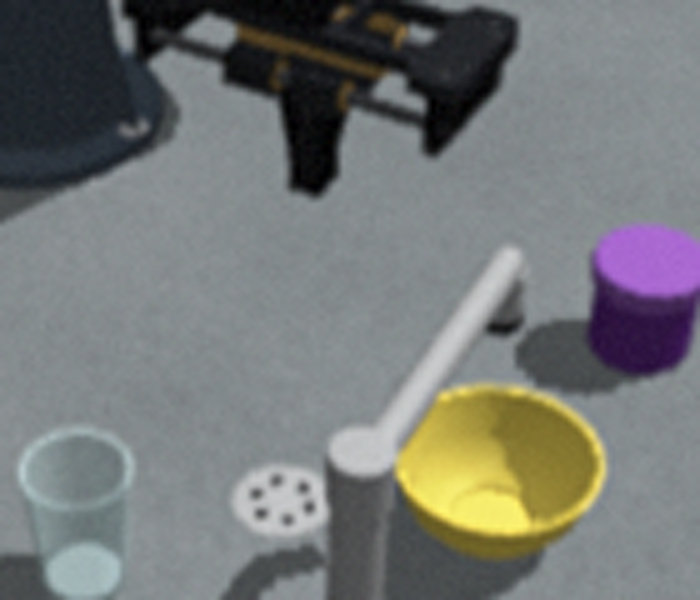

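View pics/top4.png

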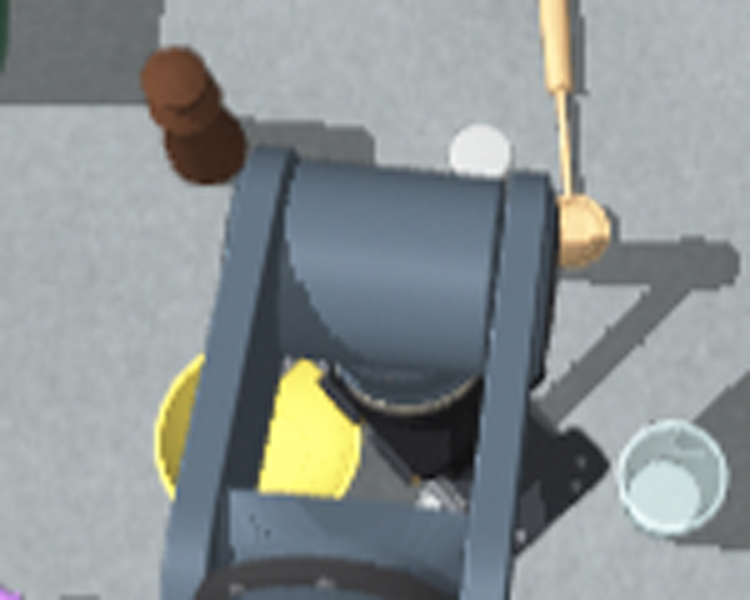

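The mouth is now at crop (505,322), so the spout angle is about 0.815, roughly 4 mm from the bowl's middle. The finger is well clear. Next I go to the selector.

```bash
python3 -m inch '[{"ax":0,"ay":0,"az":0,"dx":-25,"dy":-40,"dz":0,"gripper":0},{"ax":0,"ay":0,"az":0,"dx":-25,"dy":-40,"dz":0,"gripper":0},{"ax":0,"ay":0,"az":0,"dx":-25,"dy":-40,"dz":0,"gripper":0},{"ax":0,"ay":0,"az":0,"dx":-25,"dy":-40,"dz":0,"gripper":0},{"ax":0,"ay":0,"az":0,"dx":-25,"dy":-40,"dz":0,"gripper":0},{"ax":0,"ay":0,"az":0,"dx":-25,"dy":-40,"dz":0,"gripper":0},{"ax":0,"ay":0,"az":0,"dx":-25,"dy":-40,"dz":0,"gripper":0},{"ax":0,"ay":0,"az":0,"dx":-25,"dy":-40,"dz":0,"gripper":0}]'
python3 -m inch '[{"ax":0,"ay":0,"az":0.14,"dx":0,"dy":0,"dz":0,"gripper":0},{"ax":0,"ay":0,"az":0.14,"dx":0,"dy":0,"dz":0,"gripper":0},{"ax":0,"ay":0,"az":0.14,"dx":0,"dy":0,"dz":0,"gripper":0},{"ax":0,"ay":0,"az":0.14,"dx":0,"dy":0,"dz":0,"gripper":0},{"ax":0,"ay":0,"az":0.14,"dx":0,"dy":0,"dz":0,"gripper":0},{"ax":0,"ay":0,"az":0.14,"dx":0,"dy":0,"dz":0,"gripper":0},{"ax":0,"ay":0,"az":0.14,"dx":0,"dy":0,"dz":0,"gripper":0},{"ax":0,"ay":0,"az":0.14,"dx":0,"dy":0,"dz":0,"gripper":0}]'
python3 -m inch '[{"ax":0,"ay":0,"az":0.14,"dx":0,"dy":0,"dz":0,"gripper":0},{"ax":0,"ay":0,"az":0.14,"dx":0,"dy":0,"dz":0,"gripper":0},{"ax":0,"ay":0,"az":0.14,"dx":0,"dy":0,"dz":0,"gripper":0},{"ax":0,"ay":0,"az":0.14,"dx":0,"dy":0,"dz":0,"gripper":0},{"ax":0,"ay":0,"az":0.14,"dx":0,"dy":0,"dz":0,"gripper":0},{"ax":0,"ay":0,"az":0.14,"dx":0,"dy":0,"dz":0,"gripper":0},{"ax":0,"ay":0,"az":0.14,"dx":0,"dy":0,"dz":0,"gripper":0},{"ax":0,"ay":0,"az":0,"dx":0,"dy":0,"dz":0,"gripper":0}]'
python3 - <<'E'
from h import *
from rig import optics,robot
tgt([.401,-.3085,.033],(.189,-.982));print(robot.get_obs()["q"])
c=optics.camera("top");np.savez("top5.npz",**c);x,y,w,h=(150,120,150,120)
cv2.imwrite(f"pics/top5.png",cv2.resize(c["img"][y:y+h,x:x+w,::-1],None,fx=5,fy=5,interpolation=2))
E
```

```text
time: 7.35
position: [0.3962, -0.3072, 0.2668]
tool_rot: [0.409, 0.913, 0.001, -0.001]
ft_force: [0.8, -0.8, -0.6]
grip_width: 0.0001
time: 8.15
position: [0.3969, -0.3054, 0.2667]
tool_rot: [0.833, 0.554, -0.0, -0.002]
ft_force: [0.1, 0.1, 0.0]
grip_width: 0.0006
time: 8.95
position: [0.397, -0.3055, 0.2669]
tool_rot: [0.995, 0.099, -0.001, -0.001]
ft_force: [0.3, 0.6, -0.0]
grip_width: 0.0002
t 8.95 pos [ 0.397  -0.3055  0.2669] F [ 0.3  0.6 -0. ] w 0.0002 d [  3.7   4.4 233.9]
tool x [ 0.98   0.198 -0.002] y [ 0.198 -0.98  -0.003] z [-0.002  0.003 -1.   ]
az 0.009
[-8.79317074e-01  3.06135018e-01  1.68023209e+00  8.26511551e-05
  1.15857178e+00  4.92157981e-01]
```

View pics/top5.png

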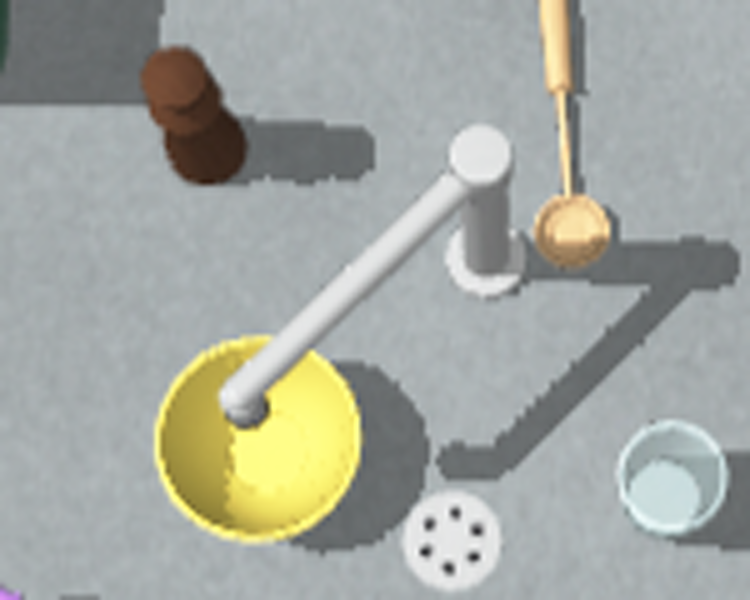

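The top view shows the mouth at crop (249,412), inside the bowl ring centred near (258,438). I check it numerically and descend.

```bash
python3 - <<'E'
from h import *
c=load("top5.npz");print(plane(c,[[150+(249.5)/5-.5,120+412.5/5-.5]],.168),plane(c,[[150+258.5/5-.5,120+438.5/5-.5]],.06))
E
python3 -m inch '[{"ax":0,"ay":0,"az":0,"dx":4,"dy":2,"dz":0,"gripper":0},{"ax":0,"ay":0,"az":0,"dx":0,"dy":0,"dz":45,"gripper":0},{"ax":0,"ay":0,"az":0,"dx":0,"dy":0,"dz":45,"gripper":0},{"ax":0,"ay":0,"az":0,"dx":0,"dy":0,"dz":45,"gripper":0},{"ax":0,"ay":0,"az":0,"dx":0,"dy":0,"dz":45,"gripper":0},{"ax":0,"ay":0,"az":0,"dx":0,"dy":0,"dz":20,"gripper":0},{"ax":0,"ay":0,"az":0,"dx":0,"dy":0,"dz":0,"gripper":0},{"ax":0,"ay":0,"az":0,"dx":0,"dy":0,"dz":0,"gripper":0}]'
python3 - <<'E'
from h import *
from rig import optics,robot
tgt([.401,-.3085,.033],(.189,-.982))
c=optics.camera("scene");x,y,w,h=(100,150,110,90)
cv2.imwrite(f"pics/scene6.png",cv2.resize(c["img"][y:y+h,x:x+w,::-1],None,fx=6,fy=6,interpolation=2))
E
```

```text
[[0.53040859 0.16274479 0.168     ]] [[0.53486587 0.17093981 0.06      ]]
time: 9.8
position: [0.4022, -0.3076, 0.0685]
tool_rot: [0.995, 0.1, -0.0, -0.0]
ft_force: [0.3, 0.1, -0.3]
grip_width: 0.0005
t 9.8 pos [ 0.4022 -0.3076  0.0685] F [ 0.3  0.1 -0.3] w 0.0005 d [-1.4  0.6 35.5]
tool x [ 0.98   0.198 -0.   ] y [ 0.198 -0.98  -0.   ] z [-0.  0. -1.]
az 0.01
```

View pics/scene6.png

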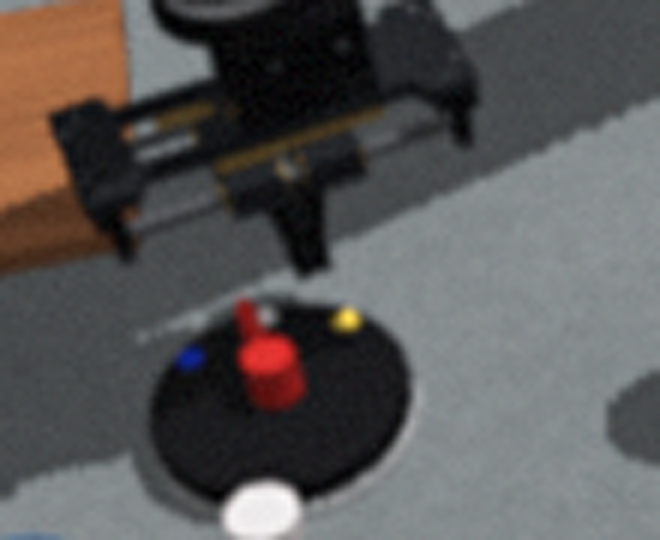

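The outlet measures about 9 mm from the bowl's centre (limit 30). The fingertip hangs beside the pointer on the yellow side, at crop (305,265). I lower it, close the gap and start the arc.

```bash
python3 -m inch '[{"ax":0,"ay":0,"az":0,"dx":0,"dy":0,"dz":18,"gripper":0},{"ax":0,"ay":0,"az":0,"dx":0,"dy":0,"dz":14,"gripper":0},{"ax":0,"ay":0,"az":0,"dx":0,"dy":0,"dz":3,"gripper":0},{"ax":0,"ay":0,"az":0,"dx":0,"dy":0,"dz":0,"gripper":0},{"ax":0,"ay":0,"az":0,"dx":0,"dy":0,"dz":0,"gripper":0}]'
python3 -m inch '[{"ax":0,"ay":0,"az":0,"dx":0,"dy":5,"dz":0,"gripper":0},{"ax":0,"ay":0,"az":0,"dx":0,"dy":4,"dz":0,"gripper":0},{"ax":0,"ay":0,"az":0,"dx":0,"dy":3,"dz":0,"gripper":0},{"ax":0,"ay":0,"az":0,"dx":0,"dy":2,"dz":0,"gripper":0},{"ax":0,"ay":0,"az":0,"dx":0,"dy":1,"dz":0,"gripper":0},{"ax":0,"ay":0,"az":0,"dx":0,"dy":0,"dz":0,"gripper":0}]'
python3 - <<'E'
from h import *
from rig import optics,robot
tgt([.401,-.3085,.033],(.189,-.982))
c=optics.camera("scene");x,y,w,h=(100,150,110,90)
cv2.imwrite(f"pics/scene7.png",cv2.resize(c["img"][y:y+h,x:x+w,::-1],None,fx=6,fy=6,interpolation=2))
E
```

```text
time: 10.35
position: [0.4026, -0.3082, 0.0348]
tool_rot: [0.995, 0.099, 0.001, 0.001]
ft_force: [1.0, 0.8, -0.5]
grip_width: 0.0007
time: 10.95
position: [0.4048, -0.3222, 0.0335]
tool_rot: [0.995, 0.099, -0.0, -0.0]
ft_force: [0.3, -0.5, 0.3]
grip_width: 0.0004
t 10.95 pos [ 0.4048 -0.3222  0.0335] F [ 0.3 -0.5  0.3] w 0.0004 d [ -1.1 -14.2   0.5]
tool x [ 0.98   0.197 -0.   ] y [ 0.197 -0.98  -0.   ] z [-0.  0. -1.]
az 0.009
```

View pics/scene7.png

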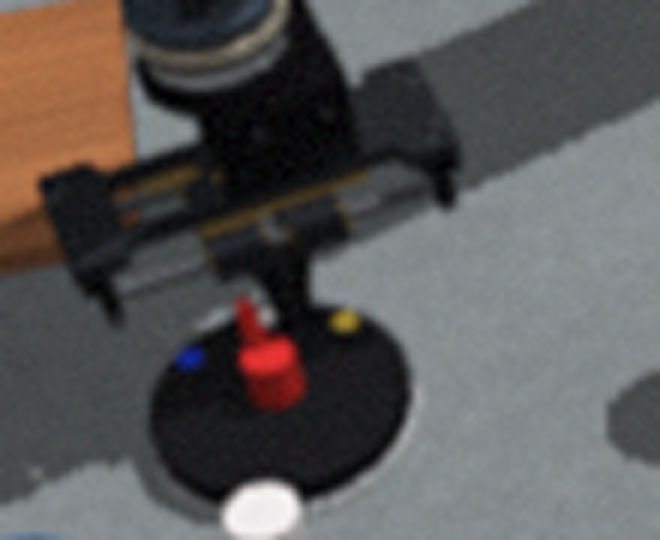

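The fingertip (crop (290,300)) is still a few mm from the pointer. I approach further, watching the force.

```bash
python3 -m inch '[{"ax":0,"ay":0,"az":0,"dx":0,"dy":1.5,"dz":0,"gripper":0},{"ax":0,"ay":0,"az":0,"dx":0,"dy":1.5,"dz":0,"gripper":0},{"ax":0,"ay":0,"az":0,"dx":0,"dy":1.5,"dz":0,"gripper":0}]'
python3 -m inch '[{"ax":0,"ay":0,"az":-0.06,"dx":-1.1,"dy":2.1,"dz":0,"gripper":0},{"ax":0,"ay":0,"az":-0.06,"dx":-1.1,"dy":2.1,"dz":0,"gripper":0},{"ax":0,"ay":0,"az":-0.06,"dx":-1.1,"dy":2.1,"dz":0,"gripper":0},{"ax":0,"ay":0,"az":-0.06,"dx":-1.1,"dy":2.1,"dz":0,"gripper":0}]'
python3 - <<'E'
from h import *
from rig import optics,robot
tgt([.401,-.3085,.033],(.189,-.982))
c=optics.camera("scene");np.savez("scene8.npz",**c);x,y,w,h=(100,150,110,90)
cv2.imwrite(f"pics/scene8.png",cv2.resize(c["img"][y:y+h,x:x+w,::-1],None,fx=6,fy=6,interpolation=2))
E
```

```text
time: 11.3
position: [0.4058, -0.3266, 0.0335]
tool_rot: [0.995, 0.099, -0.0, -0.0]
ft_force: [-0.2, -0.3, -0.6]
grip_width: 0.0005
time: 11.7
position: [0.4036, -0.335, 0.0334]
tool_rot: [0.976, 0.219, -0.0, -0.001]
ft_force: [0.8, 1.4, 0.5]
grip_width: 0.0003
t 11.7 pos [ 0.4036 -0.335   0.0334] F [0.8 1.4 0.5] w 0.0003 d [  9.  -25.1   0.5]
tool x [0.904 0.427 0.   ] y [ 0.427 -0.904 -0.002] z [-0.001  0.002 -1.   ]
az 0.251
```

View pics/scene8.png

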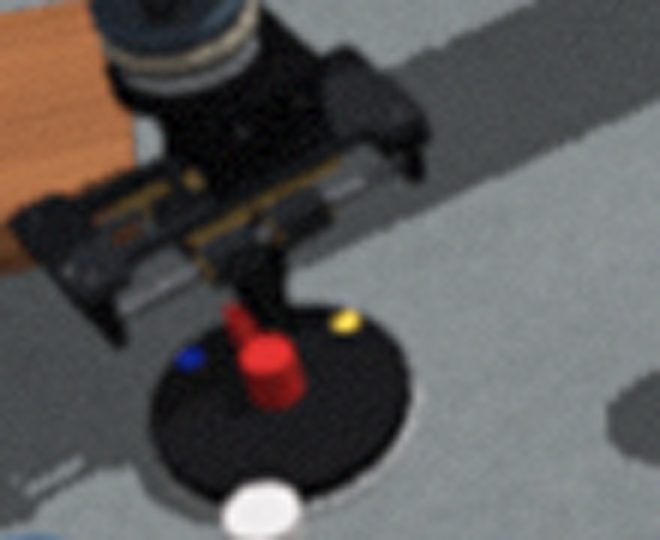

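The pointer is moving: the tip went from crop (245,303) to (234,310) at about 1.6 N. I continue the arc.

```bash
python3 -m inch '[{"ax":0,"ay":0,"az":-0.06,"dx":-1.0,"dy":2.1,"dz":0,"gripper":0},{"ax":0,"ay":0,"az":-0.06,"dx":-1.0,"dy":2.1,"dz":0,"gripper":0},{"ax":0,"ay":0,"az":-0.06,"dx":-1.0,"dy":2.1,"dz":0,"gripper":0},{"ax":0,"ay":0,"az":-0.06,"dx":-1.0,"dy":2.1,"dz":0,"gripper":0},{"ax":0,"ay":0,"az":-0.06,"dx":-1.0,"dy":2.1,"dz":0,"gripper":0},{"ax":0,"ay":0,"az":-0.06,"dx":-1.0,"dy":2.1,"dz":0,"gripper":0},{"ax":0,"ay":0,"az":0,"dx":0,"dy":0,"dz":0,"gripper":0}]'
python3 - <<'E'
from h import *
from rig import optics,robot
tgt([.401,-.3085,.033],(.189,-.982))
c=optics.camera("scene");np.savez("scene9.npz",**c);x,y,w,h=(100,150,110,90)
cv2.imwrite(f"pics/scene9.png",cv2.resize(c["img"][y:y+h,x:x+w,::-1],None,fx=6,fy=6,interpolation=2))
for a in(.7,.75,.8,.83):print(a,(proj(c,[.442-.049*np.cos(a),-.3363-.049*np.sin(a),.048])-[100,150])*6)
E
```

```text
time: 12.45
position: [0.4057, -0.3492, 0.0334]
tool_rot: [0.922, 0.388, -0.0, -0.001]
ft_force: [0.5, 0.1, -0.1]
grip_width: 0.0002
t 12.45 pos [ 0.4057 -0.3492  0.0334] F [ 0.5  0.1 -0.1] w 0.0002 d [ 25.8 -31.8   0.4]
tool x [0.698 0.716 0.   ] y [ 0.716 -0.698 -0.001] z [-0.001  0.001 -1.   ]
az 0.608
0.7 [[197.33259643 317.92726427]]
0.75 [[193.89076525 320.92270153]]
0.8 [[190.62095698 324.01157872]]
0.83 [[188.74517746 325.90684009]]
```

View pics/scene9.png

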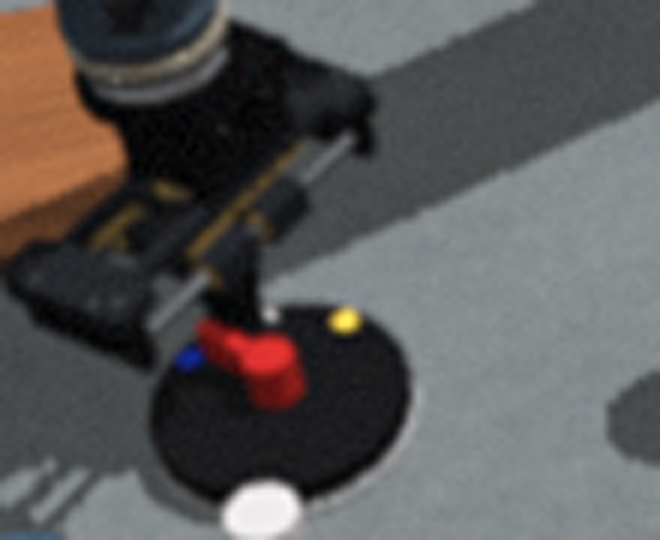

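The pointer tip is at crop (202,326), around 0.75–0.8 in world angle. I nudge it about 0.06 rad further, back off and look from above.

```bash
python3 -m inch '[{"ax":0,"ay":0,"az":-0.03,"dx":-0.5,"dy":1.1,"dz":0,"gripper":0},{"ax":0,"ay":0,"az":-0.03,"dx":-0.5,"dy":1.1,"dz":0,"gripper":0},{"ax":0,"ay":0,"az":0,"dx":0,"dy":0,"dz":0,"gripper":0},{"ax":0,"ay":0,"az":0,"dx":0,"dy":0,"dz":0,"gripper":0},{"ax":0,"ay":0,"az":0,"dx":0,"dy":-5,"dz":0,"gripper":0},{"ax":0,"ay":0,"az":0,"dx":0,"dy":-10,"dz":0,"gripper":0},{"ax":0,"ay":0,"az":0,"dx":0,"dy":-10,"dz":-10,"gripper":0},{"ax":0,"ay":0,"az":0,"dx":0,"dy":0,"dz":-40,"gripper":0}]'
python3 -m inch '[{"ax":0,"ay":0,"az":0,"dx":0,"dy":0,"dz":-45,"gripper":0},{"ax":0,"ay":0,"az":0,"dx":0,"dy":0,"dz":-45,"gripper":0},{"ax":0,"ay":0,"az":0,"dx":0,"dy":0,"dz":-45,"gripper":0},{"ax":0,"ay":0,"az":0,"dx":0,"dy":0,"dz":-40,"gripper":0},{"ax":0,"ay":0,"az":0,"dx":0,"dy":-40,"dz":0,"gripper":0},{"ax":0,"ay":0,"az":0,"dx":0,"dy":-40,"dz":0,"gripper":0},{"ax":0,"ay":0,"az":0,"dx":0,"dy":-40,"dz":0,"gripper":0},{"ax":0,"ay":0,"az":0,"dx":0,"dy":-40,"dz":0,"gripper":0}]'
python3 - <<'E'
from h import *
from rig import optics,robot
tgt([.401,-.3085,.033])
c=optics.camera("top");np.savez("top10.npz",**c)
cv2.imwrite("pics/top10full.png",c["img"][:,:,::-1])
x,y,w,h=(325,205,75,65)
cv2.imwrite(f"pics/top10.png",cv2.resize(c["img"][y:y+h,x:x+w,::-1],None,fx=9,fy=9,interpolation=2))
c=optics.camera("scene");np.savez("scene10.npz",**c);x,y,w,h=(110,185,75,65)
cv2.imwrite(f"pics/scene10.png",cv2.resize(c["img"][y:y+h,x:x+w,::-1],None,fx=9,fy=9,interpolation=2))
E
```

```text
time: 13.3
position: [0.3842, -0.3312, 0.0813]
tool_rot: [0.909, 0.416, -0.001, -0.006]
ft_force: [0.7, 0.4, 0.0]
grip_width: 0.0005
time: 14.1
position: [0.2649, -0.2287, 0.2587]
tool_rot: [0.909, 0.416, -0.0, 0.0]
ft_force: [-0.5, -1.0, 0.7]
grip_width: 0.0005
t 14.1 pos [ 0.2649 -0.2287  0.2587] F [-0.5 -1.   0.7] w 0.0005 d [ 28.6 155.1 225.7]
tool x [ 0.653  0.757 -0.   ] y [ 0.757 -0.653  0.   ] z [-0. -0. -1.]
```

View pics/top10.png

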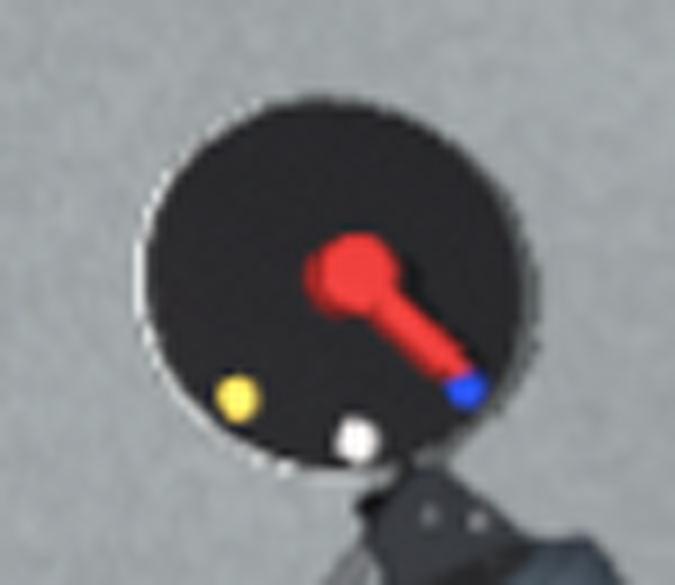

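View pics/scene10.png

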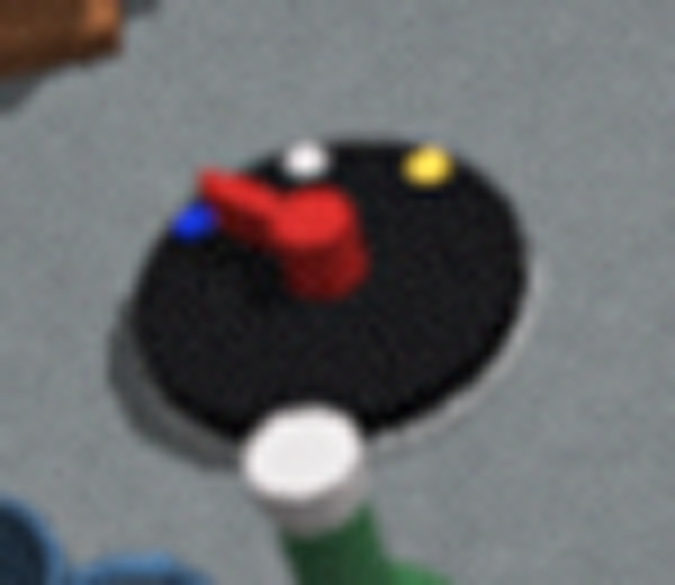

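View pics/top10full.png

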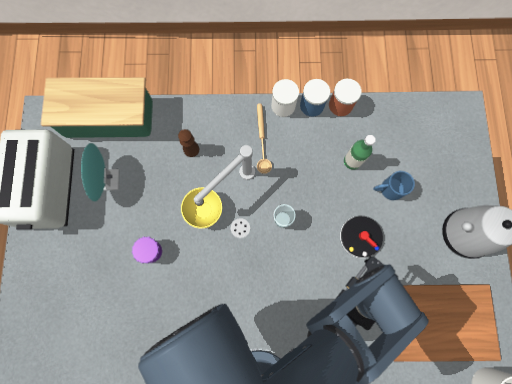

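The pointer ends at the blue dot (crop (467,370), dot at (467,388)). The spout is over the bowl and everything else is in place. One numeric check follows.

Run:
```python
from h import *
t=load("top10.npz");s=load("scene10.npz")
a=plane(t,[[325+465.5/9-.5,205+372/9-.5]],.048)[0];b=plane(s,[[110+208/9-.5,185+180/9-.5]],.048)[0]
for h,p in(([.4426,-.3362],a),([.4412,-.3365],b)):print(p,np.arctan2(h[1]-p[1],h[0]-p[0]))
for h,w,bl in(([.4426,-.3362],[.38746,-.33904],[.40533,-.3789]),([.4412,-.3365],[.38549,-.33728],[.40392,-.37831])):
    print([np.arctan2(h[1]-q[1],h[0]-q[0]).round(3) for q in(w,bl)])
```

```text
[ 0.40868558 -0.37111521  0.048     ] 0.7999373193404918
[ 0.41078015 -0.3691447   0.048     ] 0.8206625226726176
[np.float64(0.051), np.float64(0.853)]
[np.float64(0.014), np.float64(0.843)]
```

The pointer is 0.02–0.05 rad short of the blue dot, inside the 0.15 tolerance. I let the arm settle and hand in.

```bash
python3 -m inch '[{"ax":0,"ay":0,"az":0,"dx":0,"dy":0,"dz":0,"gripper":0},{"ax":0,"ay":0,"az":0,"dx":0,"dy":0,"dz":0,"gripper":0},{"ax":0,"ay":0,"az":0,"dx":0,"dy":0,"dz":0,"gripper":0},{"ax":0,"ay":0,"az":0,"dx":0,"dy":0,"dz":0,"gripper":0}]'; python3 -c "
from rig import robot
print(robot.hand_in())"
```

```text
time: 14.6
position: [0.2674, -0.2317, 0.2586]
tool_rot: [0.909, 0.416, 0.0, 0.0]
ft_force: [0.5, -0.0, -0.3]
grip_width: -0.0
the job is handed in; nothing more can be done
None
```

I swung the spout over the lemon bowl, then turned the pointer to the blue dot, pushing with the shut fingertips only, and handed the job in at 14.6 s. The hand-in gives no verdict, so these are my own last checks:

- **Spout:** the outlet measured about 9 mm from the bowl's centre in the top view (limit 30 mm). From the side view I had judged about 4 mm, so the two views differ by a few millimetres.
- **Pointer:** it measured 0.02 to 0.05 rad short of the blue dot, depending on the view (limit 0.15 rad).
- **Forces:** the wrist force, read only at the end of each move call, stayed below about 4 N.
- **Everything else:** in the last top picture, nothing else had visibly moved. The gripper was clear of everything, with its tip about 26 cm above the worktop.

One move was refused as invalid because its rows did not list all the values; nothing moved, and I sent it again in full.

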